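# Swap the buffer dam in a gel tank for a fresh gel cassette

## Task

The gel tank still has its dark grey buffer dam in one of the two slots. First move the dam to the empty slot of the white draining rack (the one with the yellow strip on its floor), then slide the gel cassette with the green comb down into the freed tank slot, its green comb face towards the middle of the tank. Seat both plates upright and fully home, lower the green cassette gently because it is glass, let go, and do not disturb the other two plates or the bottles and boxes around.

Things in the scene. Friction and masses are not known exactly. Their poses are not given: they have to be found in the camera images.
- tank: fixed clear-walled gel tank, 148 (x) x 118 (y) x 67 high, origin under its centre; two upright slots at its x = -32 and +32, each 12 (x) x 103 (y), floor 6 above the bench, straight guides to 56, mouths flaring to about 20 x 111 at 67; guides hold only the outer 10 mm at each end of a plate, the middle is open; between the slots a white core 34 high
- tank_slot_a (a point): centre of the floor of the tank slot at tank x = -32; axes as the tank
- tank_slot_b (a point): centre of the floor of the tank slot at tank x = +32; axes as the tank
- tank_middle (a point): middle of the tank, halfway between the slots, at the height of the slot floors
- rack: fixed white draining rack, 176 (x) x 118 (y), origin under its centre, at bench level; three slots at x = -60, 0, +60 of its frame, each of the same size and height as the tank's (floor 6, straight guides to 56, flares to 67)
- strip: yellow strip 10 x 84 x 2 fixed on the floor of the empty rack slot; origin at the centre of its underside, 6 above the bench; x across the slot, y along it; a plate set there stands on it with its bottom 8 above the bench
- dam_grey: buffer dam: plain dark grey plate, 100 wide (its y) x 100 tall (z) x 10 thick (x), origin at the centre of its bottom edge, z up; 0.12 kg; at the start it stands in one of the tank slots, its top 106 above the bench; both faces alike
- gel_green: gel cassette to load: white plate with a green comb and green side strips on its -x face only (the green laps over that half of the top edge; other face plain white), 100 wide (its y) x 100 tall (z) x 10 thick (x), origin at the centre of its bottom edge, z up; about 0.15 kg; at the start in one of the rack slots
- gel_green_comb (a point): centre of the green comb on the -x face of gel_green, 88 above its bottom edge
- gel_orange: gel cassette already loaded, stays in its tank slot: white plate with an orange comb on both faces, 100 wide (its y) x 100 tall (z) x 10 thick (x), origin at the centre of its bottom edge, z up
- plate_blue: plain blue plate, stays in its rack slot, 100 wide (its y) x 100 tall (z) x 10 thick (x), origin at the centre of its bottom edge, z up
- reagent_a: bottle with a blue cap, 42 diameter x 92 high, origin at the centre of its underside; bystander
- reagent_b: bottle with a red cap, 34 diameter x 78 high, origin at the centre of its underside; bystander
- cuvette_rack: pale cuvette rack, 40 (x) x 126 (y) x 68 high, origin at the centre of its underside; bystander
- tip_box_blue: blue pipette tip box with clear lid, 90 (x) x 126 (y) x 114 high, origin at the centre of its underside; bystander
Not all that is in view belongs to the job. What is shaped like the dam_grey but red is not meant. What is shaped like the gel_green but red is not meant.

How it is judged (in metres and radians):
On the way, in this order (a step that is already met when the one before it is completed fails the run):
1. the grey dam stands home and released in the empty rack slot, on the yellow strip (horizontal distance between dam_grey and strip below 0.005 m and z of dam_grey in the frame of rack between 0.003 and 0.0115 m and angle between dam_grey's own z axis and vertical below 0.06 rad and angle between the x axis of dam_grey and the x axis of rack, either way round below 0.1 rad and linear speed of dam_grey below 0.02 m/s and contact force between dam_grey and the fingers below 0.1 N), for 0.2 s.
2. the green gel cassette stands home in the freed tank slot, green comb towards the middle of the tank, released ((horizontal distance between gel_green and tank_slot_a below 0.005 m or horizontal distance between gel_green and tank_slot_b below 0.005 m) and z of gel_green in the frame of tank between 0.003 and 0.0095 m and angle between gel_green's own z axis and vertical below 0.06 rad and angle between the x axis of gel_green and the x axis of tank, either way round below 0.1 rad and horizontal distance between gel_green_comb and tank_middle below 0.0315 m and linear speed of gel_green below 0.02 m/s and contact force between gel_green and the fingers below 0.1 N), for 0.2 s.
At the end, for the whole second after the job is handed in: Grey dam in the rack slot on the yellow strip, green cassette in the freed tank slot with its comb face to the middle of the tank; each within 5 mm of the slot centre, bottom within 3.5 mm of its seat, upright within 0.06 rad, in line within 0.1 rad, released and at rest (all of step 1 and all of step 2); the robot touches nothing.
It fails at once if the orange cassette or the blue plate is shifted by more than 12 mm (distance of any of gel_orange, plate_blue from where it was at the start of the episode above 0.012 m).
It fails at once if a bottle, the cuvette rack or the tip box is shifted by more than 20 mm (distance of any of reagent_a, reagent_b, cuvette_rack, tip_box_blue from where it was at the start of the episode above 0.02 m).
It fails at once if the green glass cassette is dropped or forced into the tank (more than 40 N between them) (contact force between gel_green and tank above 40 N).
It also fails if it takes over 64 s, if anything falls off the work surface, if the arm or the gripper's body presses on something with over 40 N, if the wrist force passes 120 N, or if a joint passes its speed limit or range.

## Robot

A 6-joint arm with a two-finger parallel gripper is mounted at the origin on a cart in front of the work surface, level with it; the furniture and walls round the work are solid. World frame = base frame: x ahead of the robot, y to its left, z up, the work surface at z = 0. Lengths are in mm, angles in rad, forces in N, time in s.
With the tool pointing down it reaches from about 300 to 875 mm from the base axis. Payload 4.2 kg.
Tool frame: the origin (TCP) lies between the finger pads; the fingertips stand 22 mm ahead of it and the grasp point (between the pads) lies 3 mm ahead of it; z points along the fingers, y is the line along which they close (so a half turn about z gives the same grasp; the last joint's range is limited). The gripper opens to 85 mm and grips with 20 to 120 N. Pads are 22 mm wide; open, the fingers measure 114 mm over their backs; the gripper's body (76 mm by 85 mm) begins 54 mm behind the grasp point. The pads swing forward as they close: fully open they stand 13 mm farther back than shut.
Start: joints at [1.266, 0.32, 1.565, -0, 1.257, -0.02], TCP at [161.557, 551.852, 229.438] pointing down, gripper open.
Joint ranges: [-3.11, 3.11], [-0.84, 2.01], [0.21, 2.61], [-1.34, 4.49], [0.05, 2.63], [-2.56, 2.56]. Speed limits (rad/s): [2.57, 2.57, 3.14, 3.14, 3.14, 3.14].

## Interface

Orientations are given as a unit quaternion [x, y, z, w].
In Python, from bench import manip gives the robot as it stands.
- The arm moves only by the shell command python3 -m creep 'ROWS' [FORCE]. ROWS is JSON, a list of rows, each a list of 7 numbers: the shift along the tool's x, y, z in m, then the turn, a rotation vector about the tool's x, y, z in rad, then the opening, from 0 (shut) to 1 (fully open). A call has 1 to 20 rows; each row shifts and turns the commanded pose from where the row before left it, along the tool's axes as they then stand; what a row does not reach is not made up. A row lasts 1/12 s, in which the tool goes at most 41.7 mm and 7.16 degrees, less where a joint would pass 70% of its speed; a pose out of reach is approached as far as the arm can. A call is refused whole if a number of a shift passes 0.0417 or a number of a turn 0.125, either way. A call with a gripper value outside its range is refused whole. The fingers move at their own pace and stop on an object; FORCE is the grip in N (left out, the last holds). Time passes only in rows, so rows that do not move let the fingers close. It gives the time, the measured TCP pose, the force, the opening and the grip force at its end, in the units of the state.
- manip.read_state(): the state, without advancing time (a new reading comes with each control period).
- manip.camera(name): name is "scene" or "top" or "wrist"; returns the picture (480x640x3 uint8, red, green, blue); there is no depth.
- manip.get_calibration(name): a dict with "vfov" (degrees; the focal length in pixels is half the picture's height over the tangent of half this angle, whatever the lens; pixels are square), "cx", "cy" (the principal point, pixels), "view" (4x4, takes a point from world to camera coordinates). Camera axes: x right, y down, z forward; pixel columns grow to the right and rows downward; lengths in mm; the calibration is good to about 2 mm. A picture is of the moment at which its call begins: read the wrist's pose just before it. get_calibration takes no time and is no camera call; for the wrist camera it gives the pose at the moment of the call.
- manip.job_done(): hands the job in; it is judged then, once.
The state is a dict: "t": time; "q": joint angles; "joint_vel": joint speeds; "effort": joint torques, N m; "tool_pos": TCP position; "ee_rot": TCP orientation; "contact_force": force on the tool from outside, world axes, zero at the start; "torque": the same for the moment, N m; "finger_gap": opening from 0.0 (shut) to 1.0 (fully open); "grasp_force": force on a finger pad.
Only numpy, scipy, OpenCV 4.12 (cv2) and the standard library are available. Lean on these libraries where they do the work, as an engineer would, in place of code of your own. Each camera call takes 0.05 s, during which the arm holds its last target. There are 200 camera calls.

## Working session

There is one attempt and no reset: what is moved stays moved. The work goes in short steps, Python scripts to look and compute and a shell command to move; the robot and the scene stay as the last step left them, time stands still between calls to the robot, and variables do not carry over. Pictures are saved under pics/ and viewed, at most 10 in all, crops included, and the job is handed in when it is done.

```bash
mkdir -p pics; ls; python3 - <<'E'
from bench import manip
import cv2,json
for n in("scene","top"):
    im=manip.camera(n);cv2.imwrite(f"pics/{n}0.png",im[:,:,::-1])
    c=manip.get_calibration(n);print(n,c)
s=manip.read_state();print(s)
E
```

```text
pics
scene {'vfov': 43.78176077520129, 'cx': 314.2372560392364, 'cy': 239.9148374453722, 'view': array([[ 4.12492335e-01, -9.10935941e-01, -6.76641214e-03,
        -1.99576704e+02],
       [-6.81388598e-01, -3.03601201e-01, -6.65984902e-01,
         4.14108063e+02],
       [ 6.04615292e-01,  2.79324223e-01, -7.45934532e-01,
         1.54299559e+03],
       [ 0.00000000e+00,  0.00000000e+00,  0.00000000e+00,
         1.00000000e+00]])}
top {'vfov': 44.975506654485486, 'cx': 320.6282930768654, 'cy': 242.76757226750084, 'view': array([[ 2.43331500e-02, -9.99630097e-01,  1.21476984e-02,
         8.97523897e+00],
       [-9.82343793e-01, -2.61635114e-02, -1.85246170e-01,
         5.12868266e+02],
       [ 1.85495474e-01, -7.42559323e-03, -9.82617062e-01,
         1.39452681e+03],
       [ 0.00000000e+00,  0.00000000e+00,  0.00000000e+00,
         1.00000000e+00]])}
{'t': 0.1, 'q': array([ 1.26600056e+00,  3.20232197e-01,  1.56553037e+00, -8.83168029e-06,
        1.25743291e+00, -2.00016078e-02]), 'joint_vel': array([ 0.00202709, -0.0004475 , -0.00144198,  0.00129522, -0.00052363,
        0.00117098]), 'effort': array([-1.52938874e-04, -4.16400254e+01, -2.34703320e+01, -1.74789864e-05,
        4.74144181e-03,  1.05328456e-05]), 'tool_pos': array([161.42640306, 551.4301638 , 228.67427633]), 'ee_rot': array([ 1.41914942e-01,  9.89878531e-01, -7.91541975e-04, -1.25431784e-04]), 'contact_force': array([ 0.2053264 , -0.49015272,  0.28680541]), 'torque': array([ 0.00572923, -0.01845723, -0.00617229]), 'grasp_force': 0.0, 'finger_gap': 1.0003541786226584}
```

View pics/top0.png

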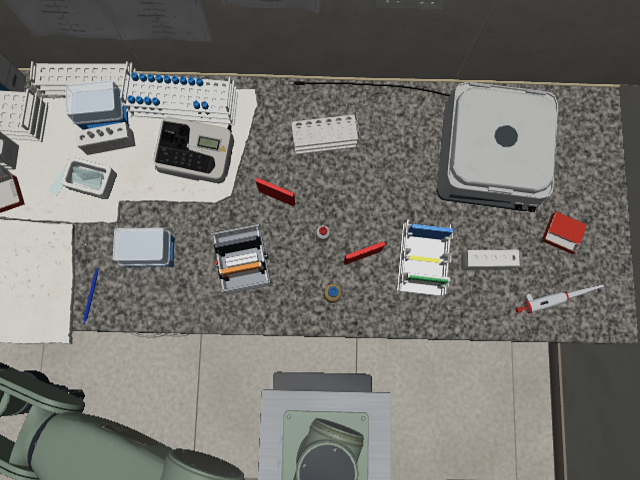

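View pics/scene0.png

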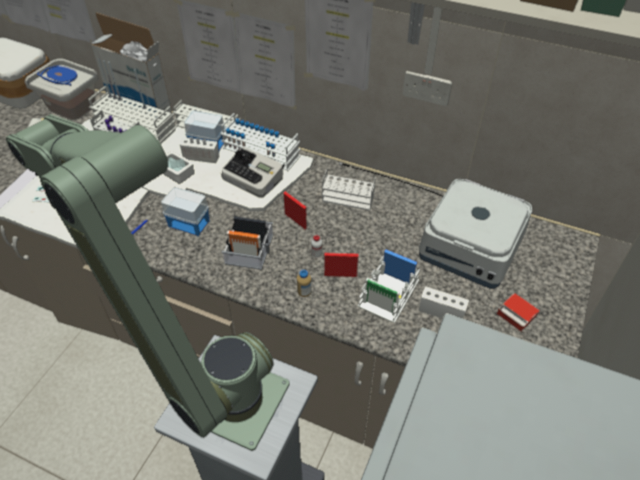

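Top view: the tank at (242,258) holds the dam in its far slot (240,243) and orange in the near slot (240,268). The rack at (427,258) has blue far (430,231), the yellow strip in the middle (425,260) and green near (428,280). The scene view shows green's comb facing the robot.

```bash
cat > h.py <<'E'
import numpy as np,cv2
from bench import manip
from scipy.spatial.transform import Rotation as R
def ray(c,px,z):
    f=240/np.tan(np.radians(c["vfov"]/2)); V=np.array(c["view"]); Rt=V[:3,:3].T; o=-Rt@V[:3,3]
    d=np.c_[(np.atleast_2d(px)-[c["cx"],c["cy"]])/f,np.ones(len(np.atleast_2d(px)))]@V[:3,:3]
    return o+d*((z-o[2])/d[:,2])[:,None]
def proj(c,P):
    f=240/np.tan(np.radians(c["vfov"]/2)); V=np.array(c["view"]); p=np.atleast_2d(P)@V[:3,:3].T+V[:3,3]
    return p[:,:2]/p[:,2:]*f+[c["cx"],c["cy"]]
H=dict(green=(45,80),blue=(98,118),yellow=(22,35),orange=(8,20))
def mask(im,n):
    h=cv2.cvtColor(im,cv2.COLOR_RGB2HSV);a,b=H[n]
    return cv2.inRange(h,(a,110,60),(b,255,255))
def blobs(m,amin):
    return [k[:,0] for k in cv2.findContours(m,cv2.RETR_EXTERNAL,cv2.CHAIN_APPROX_NONE)[0] if cv2.contourArea(k)>amin]
def rect(P):
    (c,s,a)=cv2.minAreaRect(P[:,:2].astype(np.float32));
    if s[0]<s[1]: s=s[::-1];a+=90
    return np.round(c,1),np.round(s,1),round((a+0)%180,1)  # angle of long axis from world x
def pose():
    s=manip.read_state();Rm=R.from_quat(s["ee_rot"]);return s,Rm
def plan(target,along_y):
    """tool shift (m) and turn about z (deg) to bring TCP to target with tool y at world angle along_y deg (mod 180)"""
    s,Rm=pose();d=Rm.inv().apply(np.array(target)-s["tool_pos"])/1000
    y=Rm.apply([0,1,0]);a=np.degrees(np.arctan2(y[1],y[0]));t=(along_y-a+90)%180-90
    print("pos",s["tool_pos"].round(1),"yang",round(a,2),"tilt",Rm.as_matrix()[:,2].round(4),"shift",d.round(4),"turn z tool rad",round(-np.radians(t),4),"t",s["t"])
E
python3 - <<'E'
from h import *
im=cv2.cvtColor(cv2.imread("pics/top0.png"),cv2.COLOR_BGR2RGB);c=manip.get_calibration("top")
for n,z in(("green",106),("blue",106),("yellow",8),("orange",106)):
    for b in blobs(mask(im,n),25):
        print(n,b.mean(0).round(),*rect(ray(c,b,z)))
cv2.imwrite("pics/z.png",cv2.resize(cv2.imread("pics/top0.png")[200:310,200:300],None,fx=5,fy=5,interpolation=2))
cv2.imwrite("pics/z2.png",cv2.resize(cv2.imread("pics/top0.png")[200:310,390:470],None,fx=5,fy=5,interpolation=2))
a=cv2.imread("pics/z.png");b=cv2.imread("pics/z2.png")[:,:300]
cv2.imwrite("pics/zz.png",np.hstack([a,b]))
print(ray(c,[[240,243],[258,235],[222,240]],106))
E
```

```text
green [428. 279.] [ 421.7 -234.5] [88.   6.4] 84.6
blue [333. 291.] [385.8  -8.3] [21.2 21.2] 91.5
blue [ 90. 295.] [362.6 557.2] [130.2   9.3] 172.0
blue [172. 251.] [472.3 375.3] [48.1  6.7] 179.8
blue [431. 230.] [ 537.5 -241.4] [105.3  27.8] 84.3
blue [104. 123.] [789.3 564. ] [87.5 11.6] 102.8
blue [125. 113.] [814.6 515.9] [40.1  8.6] 9.4
blue [204. 104.] [844.2 321.4] [17.  12.5] 45.7
blue [155. 101.] [849.4 443. ] [20.8 15.5] 57.1
blue [139.  99.] [853.4 484.6] [18.9 12.4] 46.3
blue [130.  99.] [853.4 506.4] [16.  15.3] 1.7
blue [199.  81.] [905.3 339.1] [19.2 12.5] 3.6
blue [183.  80.] [908.2 378.1] [21.9 13.4] 28.4
blue [175.  79.] [909.5 398.9] [22.8 12.6] 45.8
blue [158.  78.] [911.2 439.6] [22.  13.4] 28.8
blue [150.  77.] [913.2 460.8] [19.9 15.1] 17.3
blue [142.  77.] [914.3 480.7] [20.5 13.4] 28.9
yellow [424. 259.] [ 485.5 -243.9] [74.5  8.3] 85.1
orange [332. 292.] [384.6  -8.3] [37.7 35.3] 1.3
orange [240. 269.] [433.  210.8] [91.7 23.2] 105.8
[[495.82273298 214.43002129 106.        ]
 [516.39107388 172.49231617 106.        ]
 [501.950018   257.60237763 106.        ]]
```

View pics/zz.png

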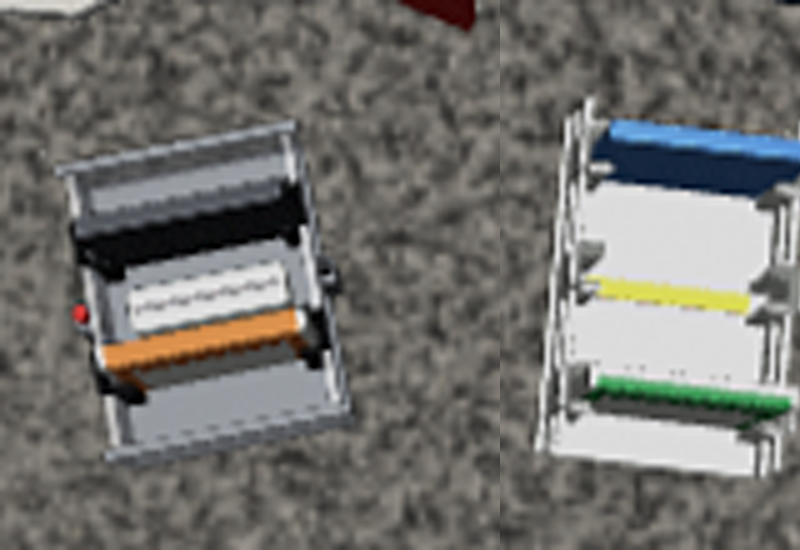

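Zoom: the dam's top edge runs (215,247) to (260,237), so the tank is turned about +14°. In the rack, green's near half of the top edge is green and its far half white, so the comb faces the robot and no flip is needed. Next I hover over the dam.

```bash
python3 -c "
from h import *
plan([505,215,290],14)"
```

```text
pos [161.4 551.4 228.7] yang 73.68 tilt [-5.0e-04 -1.5e-03 -1.0e+00] shift [-0.4243 -0.2264 -0.061 ] turn z tool rad 1.0417 t 0.1
```

```bash
python3 -m creep '[[-0.0354,-0.0189,-0.0051,0,0,0,0.47],[-0.0354,-0.0189,-0.0051,0,0,0,0.47],[-0.0354,-0.0189,-0.0051,0,0,0,0.47],[-0.0354,-0.0189,-0.0051,0,0,0,0.47],[-0.0354,-0.0189,-0.0051,0,0,0,0.47],[-0.0354,-0.0189,-0.0051,0,0,0,0.47],[-0.0354,-0.0189,-0.0051,0,0,0,0.47],[-0.0354,-0.0189,-0.0051,0,0,0,0.47],[-0.0354,-0.0189,-0.0051,0,0,0,0.47],[-0.0354,-0.0189,-0.0051,0,0,0,0.47],[-0.0354,-0.0189,-0.0051,0,0,0,0.47],[-0.0354,-0.0189,-0.0051,0,0,0,0.47]]' 40
python3 -m creep '[[0,0,0,0,0,0.1157,0.47],[0,0,0,0,0,0.1157,0.47],[0,0,0,0,0,0.1157,0.47],[0,0,0,0,0,0.1157,0.47],[0,0,0,0,0,0.1157,0.47],[0,0,0,0,0,0.1157,0.47],[0,0,0,0,0,0.1157,0.47],[0,0,0,0,0,0.1157,0.47],[0,0,0,0,0,0.1157,0.47],[0,0,0,0,0,0,0.47],[0,0,0,0,0,0,0.47]]'
python3 - <<'E'
from h import *
c=manip.get_calibration("wrist");im=manip.camera("wrist");cv2.imwrite("pics/w1.png",im[:,:,::-1])
plan([505,215,290],14);np.save("w1.npy",c,allow_pickle=True)
V=c["view"];print(-V[:3,:3].T@V[:3,3],V[2,:3],c["vfov"])
print(proj(c,[[505,215,106],[505,215,6]]))
E
```

```text
t: 1.1
tool_pos: [506.4, 213.0, 290.6]
ee_rot: [0.142, 0.99, -0.0, -0.0]
contact_force: [0.5, 0.4, -1.4]
finger_gap: 0.47
grasp_force: 0.0
t: 2.02
tool_pos: [505.4, 214.7, 290.2]
ee_rot: [0.614, 0.789, -0.0, -0.0]
contact_force: [-0.5, -0.2, -0.2]
finger_gap: 0.469
grasp_force: 0.0
pos [505.4 214.8 290.3] yang 14.18 tilt [-5.e-04 -1.e-04 -1.e+00] shift [ 0.0003 -0.0003  0.0003] turn z tool rad 0.0031 t 2.0667
[488.54483905 282.85366244 435.30046892] [ 0.0667373  -0.26520605 -0.96187935] 60.386686913017684
[[326.55251528 209.22564093]
 [326.73480089 189.37790036]]
```

View pics/w1.png

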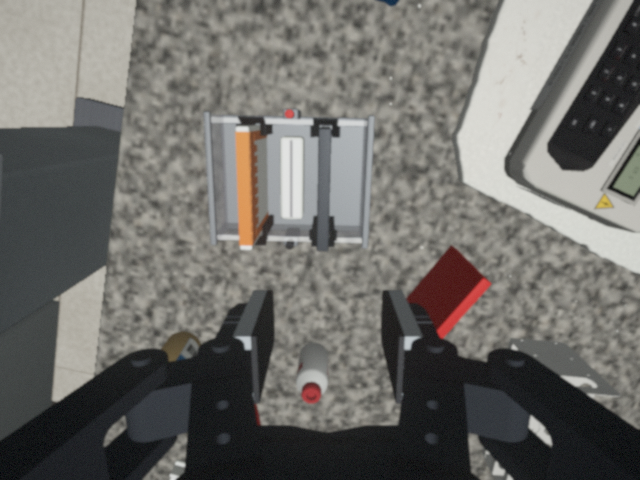

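Wrist view: dam top is a vertical bar at x≈323 with rows 122–250, orange at x≈246, and the tank rim spans x 208–372.

```bash
python3 - <<'E'
from h import *
im=cv2.imread("pics/w1.png");c=np.load("w1.npy",allow_pickle=True).item()
g=im.astype(int);
for r in(118,124,140,170,200,235,245,250): print(r,[tuple(x) for x in g[r,308:338:2]])
E
```

```text
118 [(np.int64(164), np.int64(162), np.int64(158)), (np.int64(164), np.int64(161), np.int64(157)), (np.int64(142), np.int64(140), np.int64(136)), (np.int64(84), np.int64(84), np.int64(80)), (np.int64(78), np.int64(77), np.int64(74)), (np.int64(85), np.int64(83), np.int64(81)), (np.int64(82), np.int64(80), np.int64(78)), (np.int64(83), np.int64(83), np.int64(80)), (np.int64(80), np.int64(80), np.int64(78)), (np.int64(80), np.int64(80), np.int64(76)), (np.int64(85), np.int64(86), np.int64(84)), (np.int64(88), np.int64(87), np.int64(87)), (np.int64(88), np.int64(88), np.int64(87)), (np.int64(89), np.int64(89), np.int64(89)), (np.int64(95), np.int64(96), np.int64(94))]
124 [(np.int64(194), np.int64(193), np.int64(191)), (np.int64(191), np.int64(189), np.int64(187)), (np.int64(165), np.int64(164), np.int64(163)), (np.int64(69), np.int64(67), np.int64(67)), (np.int64(42), np.int64(40), np.int64(43)), (np.int64(51), np.int64(52), np.int64(53)), (np.int64(82), np.int64(80), np.int64(80)), (np.int64(78), np.int64(76), np.int64(75)), (np.int64(68), np.int64(67), np.int64(66)), (np.int64(68), n
[... 3715 characters left out ...]
)]
250 [(np.int64(122), np.int64(129), np.int64(130)), (np.int64(106), np.int64(111), np.int64(112)), (np.int64(108), np.int64(113), np.int64(115)), (np.int64(123), np.int64(130), np.int64(131)), (np.int64(122), np.int64(127), np.int64(128)), (np.int64(101), np.int64(101), np.int64(101)), (np.int64(96), np.int64(96), np.int64(94)), (np.int64(96), np.int64(94), np.int64(92)), (np.int64(95), np.int64(94), np.int64(91)), (np.int64(95), np.int64(95), np.int64(92)), (np.int64(101), np.int64(105), np.int64(106)), (np.int64(111), np.int64(117), np.int64(120)), (np.int64(106), np.int64(112), np.int64(115)), (np.int64(108), np.int64(114), np.int64(115)), (np.int64(107), np.int64(114), np.int64(116))]
```

```bash
python3 - <<'E'
from h import *
im=cv2.imread("pics/w1.png");c=np.load("w1.npy",allow_pickle=True).item()
print(im[110:145,324:327].mean((1,2)).round().astype(int), im[240:260,321:325].mean((1,2)).round().astype(int))
P=ray(c,[[324.9,140],[324,170],[323.2,200],[322.7,235],[322.5,251],[325,124],[325,130]],106);print(P.round(1))
d=P[3]-P[0];print(np.degrees(np.arctan2(d[1],d[0])))
o=blobs(mask(im[:,:,::-1],"orange"),300)
for b in o: print(b.min(0),b.max(0),rect(ray(c,b,106)))
# tank rim corners approx z=67
print(ray(c,[[207,113],[372,119],[367,242],[212,240]],67).round(1))
E
```

```text
[ 98  98 100 103 108 115 114 100  78  58  49  43  41  48  67  99 108  87
  75  94 110 114 115 115 115 113 115 115 115 115 114 114 115 114 114] [ 90  91  91  90  90  90  90  89  89  88  94 108 122 128 127 124 122 122
 125 125]
[[490.3 267.9 106. ]
 [495.3 245.3 106. ]
 [500.5 221.7 106. ]
 [507.2 193.1 106. ]
 [510.4 179.6 106. ]
 [487.5 279.6 106. ]
 [488.6 275.3 106. ]]
-77.27681331051076
[236 131] [267 244] (array([443. , 215.9]), array([91.8, 23.6]), 102.5)
[[387.3 263.3  67. ]
 [525.5 293.1  67. ]
 [551.1 186.   67. ]
 [410.8 152.6  67. ]]
```

```bash
python3 - <<'E'
from h import *
plan([499.4,228,160],12.8)
c=np.load("w1.npy",allow_pickle=True).item();s,Rm=pose()
for z in(22,0):
  for y in(-20,20): print(z,y,proj(c,s["tool_pos"]+Rm.apply([0,y,z])).round(1))
im=cv2.cvtColor(cv2.imread("pics/top0.png"),cv2.COLOR_BGR2RGB);ct=manip.get_calibration("top")
print("top proj of dam ends, corners of rim",proj(ct,[[510.4,179.6,106],[488.3,276.4,106],[499.4,228,106]]),proj(ct,[[387.3,263.3,67],[525.5,293,67],[551,186,67],[410.8,152.6,67]]).round(1))
E
```

```text
pos [505.4 214.8 290.3] yang 14.18 tilt [-5.e-04 -1.e-04 -1.e+00] shift [ 0.0143 -0.0025  0.1303] turn z tool rad 0.024 t 2.0667
22 -20 [[280.7 287.3]]
22 20 [[372.5 287.3]]
0 -20 [[274.5 309.6]]
0 20 [[378.5 309.6]]
top proj of dam ends, corners of rim [[254.90928406 237.38142833]
 [213.76864254 245.42572623]
 [234.37592968 241.37595611]] [[219.5 289.7]
 [210.6 233.2]
 [254.6 224.2]
 [265.8 281.1]]
```

```bash
python3 -m creep '[[0.002,-0.0004,0.0217,0,0,0.004,0.47],[0.002,-0.0004,0.0217,0,0,0.004,0.47],[0.002,-0.0004,0.0217,0,0,0.004,0.47],[0.002,-0.0004,0.0217,0,0,0.004,0.47],[0.002,-0.0004,0.0217,0,0,0.004,0.47],[0.002,-0.0004,0.0217,0,0,0.004,0.47],[0,0,0,0,0,0,0.47],[0,0,0,0,0,0,0.47],[0,0,0,0,0,0,0.47]]'
python3 - <<'E'
from h import *
c=manip.get_calibration("wrist");im=manip.camera("wrist");cv2.imwrite("pics/w2.png",im[:,:,::-1])
plan([499.4,228,160],12.8);np.save("w2.npy",c,allow_pickle=True)
print(proj(c,[[510.4,179.6,106],[488.3,276.4,106],[499.4,228,106]]).round(1))
E
```

```text
t: 2.82
tool_pos: [501.2, 226.2, 161.6]
ee_rot: [0.625, 0.781, 0.001, 0.0]
contact_force: [0.3, -0.3, -0.4]
finger_gap: 0.469
grasp_force: 0.0
pos [501.5 226.3 162. ] yang 12.68 tilt [ 0.0029  0.0012 -1.    ] shift [ 0.0021 -0.0017  0.002 ] turn z tool rad -0.0021 t 2.8667
[[324.  344.2]
 [323.  159.9]
 [323.6 258. ]]
```

View pics/w2.png

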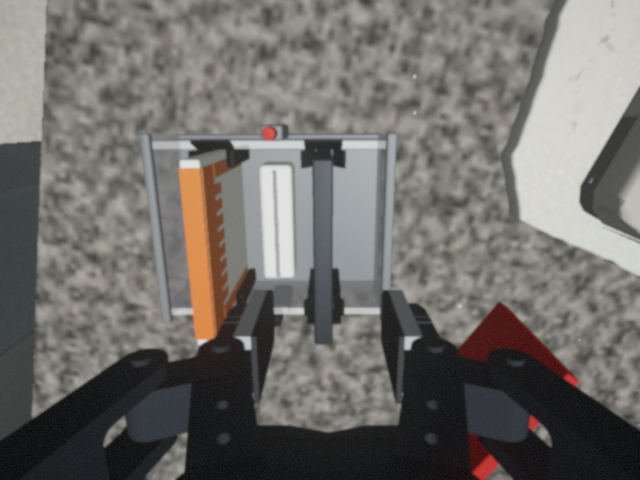

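Dam bar at x≈323, rows ≈162–343, agrees with the first estimate to 1–2 mm. I descend and grip.

```bash
python3 -m creep '[[0.0005,-0.0005,0.012,0,0,0,0.47],[0.0005,-0.0005,0.012,0,0,0,0.47],[0.0005,-0.0005,0.012,0,0,0,0.47],[0,0,0.012,0,0,0,0.47],[0,0,0.012,0,0,0,0.47],[0,0,0.012,0,0,0,0.47],[0,0,0,0,0,0,0.47],[0,0,0,0,0,0,0.47],[0,0,0,0,0,0,0.47]]'
python3 -c "
from h import *
plan([499.4,228,90],12.8);print(pose()[0]['contact_force'])"
```

```text
t: 3.62
tool_pos: [499.6, 227.5, 89.9]
ee_rot: [0.625, 0.781, 0.001, 0.001]
contact_force: [-0.5, -0.0, 1.2]
finger_gap: 0.469
grasp_force: 0.0
pos [499.6 227.5  89.9] yang 12.65 tilt [ 0.0026  0.0012 -1.    ] shift [ 0.0006 -0.0001 -0.0001] turn z tool rad -0.0026 t 3.6167
[-0.51167538 -0.03385768  1.23547798]
```

```bash
python3 -m creep '[[0,0,0,0,0,0,0.2],[0,0,0,0,0,0,0.1],[0,0,0,0,0,0,0],[0,0,0,0,0,0,0],[0,0,0,0,0,0,0],[0,0,0,0,0,0,0],[0,0,0,0,0,0,0]]' 40
python3 -c "
from h import *
plan([499.4,228,90],12.8);print(pose()[0]['contact_force'])"
python3 -m creep '[[0,0,-0.01,0,0,0,0],[0,0,-0.015,0,0,0,0],[0,0,-0.02,0,0,0,0],[0,0,-0.02,0,0,0,0],[0,0,-0.02,0,0,0,0],[0,0,-0.02,0,0,0,0],[0,0,-0.02,0,0,0,0],[0,0,-0.01,0,0,0,0],[0,0,-0.005,0,0,0,0],[0,0,0,0,0,0,0]]'
```

```text
t: 4.2
tool_pos: [499.2, 227.4, 89.4]
ee_rot: [0.625, 0.781, 0.001, 0.0]
contact_force: [-0.0, -0.3, 5.7]
finger_gap: 0.102
grasp_force: 41.7
pos [499.2 227.4  89.4] yang 12.65 tilt [ 1.9e-03  8.0e-04 -1.0e+00] shift [ 0.0006  0.0003 -0.0006] turn z tool rad -0.0026 t 4.2
[-9.38648603e-04 -3.31427363e-01  5.70638259e+00]
t: 5.03
tool_pos: [498.7, 227.2, 229.1]
ee_rot: [0.625, 0.781, 0.001, 0.0]
contact_force: [0.9, -0.2, -2.5]
finger_gap: 0.105
grasp_force: 40.8
```

```bash
python3 -m creep '[[0,0,-0.015,0,0,0.077,0],[0,0,-0.015,0,0,0.077,0],[0,0,-0.015,0,0,0.077,0],[0,0,-0.015,0,0,0.077,0],[-0.0357,0.0022,0,0,0,0,0],[-0.0357,0.0022,0,0,0,0,0],[-0.0357,0.0022,0,0,0,0,0],[-0.0357,0.0022,0,0,0,0,0],[-0.0357,0.0022,0,0,0,0,0],[-0.0357,0.0022,0,0,0,0,0],[-0.0357,0.0022,0,0,0,0,0],[-0.0357,0.0022,0,0,0,0,0],[-0.0357,0.0022,0,0,0,0,0],[-0.0357,0.0022,0,0,0,0,0],[-0.0357,0.0022,0,0,0,0,0],[-0.0357,0.0022,0,0,0,0,0],[-0.0357,0.0022,0,0,0,0,0],[-0.0357,0.0022,0,0,0,0,0],[-0.0357,0.0022,0,0,0,0,0],[0,0,0,0,0,0,0]]'
python3 -m creep '[[0,0,0,0,0,0,0],[0,0,0,0,0,0,0],[0,0,0,0,0,0,0]]'
python3 - <<'E'
from h import *
c=manip.get_calibration("wrist");im=manip.camera("wrist");cv2.imwrite("pics/w3.png",im[:,:,::-1])
plan([485,-310,290],-5);np.save("w3.npy",c,allow_pickle=True)
for n,z in(("green",106),("blue",106),("yellow",8)):
    for b in blobs(mask(im,n),100):
        print(n,b.min(0),b.max(0),*rect(ray(c,b,z)))
E
```

```text
t: 6.7
tool_pos: [483.7, -315.0, 285.7]
ee_rot: [0.739, 0.674, -0.002, -0.0]
contact_force: [-0.1, -0.3, -1.4]
finger_gap: 0.102
grasp_force: 40.8
t: 6.95
tool_pos: [484.6, -308.0, 287.7]
ee_rot: [0.737, 0.676, 0.0, -0.001]
contact_force: [-0.9, 0.2, -1.1]
finger_gap: 0.102
grasp_force: 40.8
pos [ 484.8 -307.9  288. ] yang -4.92 tilt [-8.e-04  1.e-03 -1.e+00] shift [-0.0021  0.0004 -0.002 ] turn z tool rad 0.0014 t 7.0
green [232  58] [241 179] [ 422.  -232.3] [88.7  2.6] 84.7
blue [380  54] [395 184] [ 535.2 -242.8] [95.3 10.3] 85.3
```

View pics/w3.png

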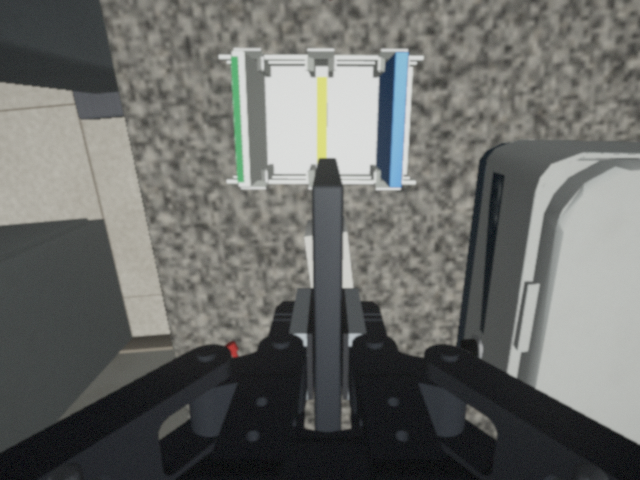

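```bash
python3 - <<'E'
from h import *
im=cv2.imread("pics/w3.png").astype(int);c=np.load("w3.npy",allow_pickle=True).item()
for r in(70,90,120,150,170): print(r,"G",[(x,*map(int,im[r,x])) for x in range(230,272,2)][:20])
for r in(70,120,170): print(r,"B",[(x,*map(int,im[r,x])) for x in range(378,414,2)])
for r in(85,120,150): print(r,"Y",[(x,*map(int,im[r,x])) for x in range(312,334,2)])
print("Gcol",im[40:66,244].sum(1)//3,im[176:196,250].sum(1)//3)
print("Bcol",im[44:62,401].tolist(),im[176:196,396].tolist())
print("Ycol",im[60:84,322].tolist())
print("dam",im[150:210:2,328].sum(1)//3,im[420:440,328].sum(1)//3)
E
```

```text
70 G [(230, 122, 139, 122), (232, 121, 169, 104), (234, 118, 175, 95), (236, 122, 175, 101), (238, 173, 190, 169), (240, 213, 215, 214), (242, 215, 216, 215), (244, 196, 199, 197), (246, 129, 135, 132), (248, 110, 114, 112), (250, 111, 116, 113), (252, 110, 114, 111), (254, 112, 117, 113), (256, 115, 119, 118), (258, 124, 129, 126), (260, 126, 129, 128), (262, 154, 157, 154), (264, 125, 130, 129), (266, 111, 115, 113), (268, 114, 119, 117)]
90 G [(230, 87, 96, 91), (232, 108, 145, 97), (234, 118, 173, 95), (236, 120, 175, 97), (238, 139, 180, 127), (240, 204, 209, 204), (242, 217, 217, 216), (244, 210, 213, 211), (246, 159, 164, 162), (248, 115, 119, 116), (250, 112, 118, 115), (252, 110, 115, 114), (254, 112, 116, 114), (256, 113, 118, 115), (258, 111, 116, 113), (260, 112, 117, 115), (262, 114, 118, 116), (264, 151, 154, 151), (266, 208, 210, 209), (268, 217, 218, 216)]
120 G [(230, 103, 108, 109), (232, 109, 120, 112), (234, 139, 174, 127), (236, 120, 177, 100), (238, 121, 176, 99), (240, 157, 187, 146), (242, 210, 214, 209), (244, 217, 218, 218), (246, 207, 210, 208), (248, 145, 
[... 3761 characters left out ...]
, 197], [152, 154, 153], [115, 119, 119], [107, 112, 113], [113, 119, 120], [117, 123, 124], [116, 122, 123]]
Ycol [[84, 89, 87], [91, 94, 92], [93, 95, 93], [91, 95, 93], [101, 103, 101], [135, 138, 136], [179, 181, 180], [207, 209, 208], [216, 217, 216], [215, 217, 216], [217, 219, 218], [217, 219, 217], [217, 218, 216], [218, 218, 217], [217, 219, 218], [214, 218, 217], [200, 219, 219], [166, 218, 217], [136, 218, 217], [130, 218, 216], [131, 218, 217], [132, 219, 217], [132, 219, 218], [130, 217, 216]]
dam [219 218 219 214 142  61  60  58  60  55  56  58  58  60  56  53  55  58
  71  92 100  99  96 101  97  95  97  98  99  95] [63 62 62 62 61 60 61 60 60 60 58 49 34 26 26 21 15 17 17 17]
```

```bash
python3 - <<'E'
from h import *
c=np.load("w3.npy",allow_pickle=True).item();s,Rm=pose()
def f(n,p,z): print(n,ray(c,p,z).round(1).tolist())
f("blueR",[[407,70],[403.6,120],[401.3,170]],106);f("blueL",[[393.7,70],[391.8,120],[389.8,170]],106)
f("blue ends",[[401,51.5],[395,187]],106)
f("greenR",[[245.6,70],[247.8,120],[250.2,170]],106);f("greenL",[[231.2,70],[233.2,120],[236,170]],106)
f("green ends",[[238,48],[244,188.5]],106)
f("yellow",[[321.4,85],[321.4,120],[321.5,150],[321.5,76.5]],8)
print(c["view"][:3,:3].T@-c["view"][:3,3])
f("dam ends/top",[[328,187],[328,431]],304.6)
P=ray(c,[[328,187],[328,431]],304.6).mean(0);print("dam centre in tool",Rm.inv().apply(P-s["tool_pos"]))
E
```

```text
blueR [[552.3, -207.4, 106.0], [548.5, -242.7, 106.0], [545.4, -280.4, 106.0]]
blueL [[542.5, -206.5, 106.0], [539.6, -241.9, 106.0], [536.4, -279.6, 106.0]]
blue ends [[548.4, -194.4, 106.0], [539.9, -293.4, 106.0]]
greenR [[433.6, -197.1, 106.0], [430.3, -232.4, 106.0], [426.9, -270.1, 106.0]]
greenL [[423.0, -196.1, 106.0], [419.2, -231.5, 106.0], [415.8, -269.2, 106.0]]
green ends [[430.1, -181.8, 106.0], [420.0, -284.2, 106.0]]
yellow [[487.7, -204.5, 8.0], [484.7, -237.0, 8.0], [482.2, -266.0, 8.0], [488.5, -196.8, 8.0]]
[ 490.8515923  -238.28804966  432.76854939]
dam ends/top [[489.2, -258.1, 304.6], [481.4, -349.0, 304.6]]
dam centre in tool [  4.39666243   0.16346116 -16.61528082]
```

Wrist view: held dam bar at x≈328. The rack is clear above it, with blue (398,120), strip (321,120) and green (240,120) giving the middle slot at (484.7, −238.5), yaw −5.15°. I move over it now.

```bash
python3 -m creep '[[0.02,0,0,0,0,0.004,0],[0.03,0,0,0,0,0,0],[0.0185,0.006,0.02,0,0,0,0],[0,0,0.03,0,0,0,0],[0,0,0.03,0,0,0,0],[0,0,0.02,0,0,0,0],[0,0,0,0,0,0,0],[0,0,0,0,0,0,0],[0,0,0,0,0,0,0]]'
python3 -c "
from h import *
plan([484.7,-238.5,91.4],-5.15)"
```

```text
t: 7.75
tool_pos: [498.0, -241.5, 190.1]
ee_rot: [0.738, 0.674, 0.001, 0.001]
contact_force: [0.8, -0.3, -1.6]
finger_gap: 0.105
grasp_force: 40.8
pos [ 498.  -241.5  190.1] yang -5.18 tilt [ 0.0027 -0.0013 -1.    ] shift [ 0.0019 -0.0138  0.0986] turn z tool rad -0.0005 t 7.75
```

```bash
python3 -m creep '[[0.001,-0.007,0.005,0,0,0,0],[0.0009,-0.0068,0.005,0,0,0,0],[0,0,0,0,0,0,0],[0,0,0,0,0,0,0],[0,0,0,0,0,0,0]]'
python3 -c "
from h import *
plan([484.7,-238.5,91.4],-5.15)"
```

```text
t: 8.17
tool_pos: [483.4, -238.6, 178.8]
ee_rot: [0.739, 0.674, 0.0, 0.0]
contact_force: [0.3, -0.1, -1.9]
finger_gap: 0.108
grasp_force: 40.8
pos [ 483.4 -238.6  178.8] yang -5.25 tilt [ 1.e-03 -4.e-04 -1.e+00] shift [0.0003 0.0012 0.0874] turn z tool rad -0.0018 t 8.1667
```

```bash
python3 -m creep '[[0,0.001,0.01,0,0,0,0],[0,0,0.01,0,0,0,0],[0,0,0.01,0,0,0,0],[0,0,0.005,0,0,0,0],[0,0,0.005,0,0,0,0],[0,0,0.005,0,0,0,0],[0,0,0.005,0,0,0,0],[0,0,0,0,0,0,0]]'
python3 -c "
from h import *
plan([484.7,-238.5,91.4],-5.15)"
```

```text
t: 8.83
tool_pos: [483.8, -238.3, 127.3]
ee_rot: [0.739, 0.674, -0.0, -0.001]
contact_force: [-0.1, 0.3, -1.8]
finger_gap: 0.105
grasp_force: 40.7
pos [ 483.8 -238.3  127.3] yang -5.23 tilt [-0.0017  0.001  -1.    ] shift [-0.0002  0.001   0.0359] turn z tool rad -0.0014 t 8.8333
```

```bash
python3 -m creep '[[0,0.0005,0.005,0,0,0,0],[0,0,0.005,0,0,0,0],[0,0,0.005,0,0,0,0],[0,0,0.005,0,0,0,0],[0,0,0.004,0,0,0,0],[0,0,0.004,0,0,0,0],[0,0,0.003,0,0,0,0],[0,0,0,0,0,0,0],[0,0,0,0,0,0,0]]'
python3 -c "
from h import *
plan([484.7,-238.5,91.4],-5.15)"
```

```text
t: 9.58
tool_pos: [484.9, -238.5, 97.2]
ee_rot: [0.739, 0.674, 0.0, -0.0]
contact_force: [0.0, 0.9, -2.0]
finger_gap: 0.102
grasp_force: 40.7
pos [ 484.9 -238.5   97.2] yang -5.23 tilt [-1.e-04  2.e-04 -1.e+00] shift [ 0.     -0.0002  0.0058] turn z tool rad -0.0014 t 9.5833
```

```bash
python3 -m creep '[[0,0,0.002,0,0,0,0],[0,0,0.002,0,0,0,0],[0,0,0.001,0,0,0,0],[0,0,0.001,0,0,0,0],[0,0,0,0,0,0,0],[0,0,0,0,0,0,0]]'
python3 -c "
from h import *
plan([484.7,-238.5,91.4],-5.15)"
```

```text
t: 10.08
tool_pos: [485.0, -238.6, 91.4]
ee_rot: [0.739, 0.674, 0.0, 0.0]
contact_force: [-0.2, -0.1, -1.9]
finger_gap: 0.104
grasp_force: 40.8
pos [ 485.  -238.6   91.4] yang -5.23 tilt [ 3.e-04 -1.e-04 -1.e+00] shift [ 0.0001 -0.0003  0.    ] turn z tool rad -0.0014 t 10.0833
```

```bash
python3 -m creep '[[0,0,0.001,0,0,0,0],[0,0,0,0,0,0,0],[0,0,0.001,0,0,0,0],[0,0,0,0,0,0,0]]'
python3 -m creep '[[0,0,0,0,0,0,0.15],[0,0,0,0,0,0,0.25],[0,0,0,0,0,0,0.4],[0,0,0,0,0,0,0.4],[0,0,0,0,0,0,0.4]]'
```

```text
t: 10.42
tool_pos: [485.5, -238.7, 91.4]
ee_rot: [0.739, 0.674, 0.001, 0.001]
contact_force: [-2.1, 1.6, 11.0]
finger_gap: 0.103
grasp_force: 42.5
t: 10.83
tool_pos: [484.8, -238.5, 89.1]
ee_rot: [0.739, 0.674, -0.0, -0.0]
contact_force: [-0.5, 0.6, 0.1]
finger_gap: 0.403
grasp_force: 0.0
```

```bash
python3 -m creep '[[0,0,-0.01,0,0,0,0.4],[0,0,-0.02,0,0,0,0.4],[0,0,-0.03,0,0,0,0.4],[0,0,-0.04,0,0,0,0.4],[0,0,-0.04,0,0,0,0.4],[0,0,-0.04,0,0,0,0.4],[0,0,-0.02,0,0,0,0.4],[0,0,0,0,0,0,0.4],[0,0,0,0,0,0,0.4],[0,0,0,0,0,0,0.4]]'
python3 - <<'E'
from h import *
c=manip.get_calibration("wrist");im=manip.camera("wrist");cv2.imwrite("pics/w4.png",im[:,:,::-1])
plan([425,-233.3,290],-5.2);np.save("w4.npy",c,allow_pickle=True)
print(proj(c,[[484.7,-238.5,108]]))
E
```

```text
t: 11.67
tool_pos: [484.2, -238.3, 288.7]
ee_rot: [0.739, 0.674, -0.0, -0.001]
contact_force: [0.4, -0.2, -0.4]
finger_gap: 0.394
grasp_force: 0.0
pos [ 484.1 -238.2  288. ] yang -5.23 tilt [-0.0027  0.0015 -1.    ] shift [-0.0005 -0.0593 -0.0019] turn z tool rad -0.0005 t 11.7167
[[328.06443402 211.10011091]]
```

View pics/w4.png

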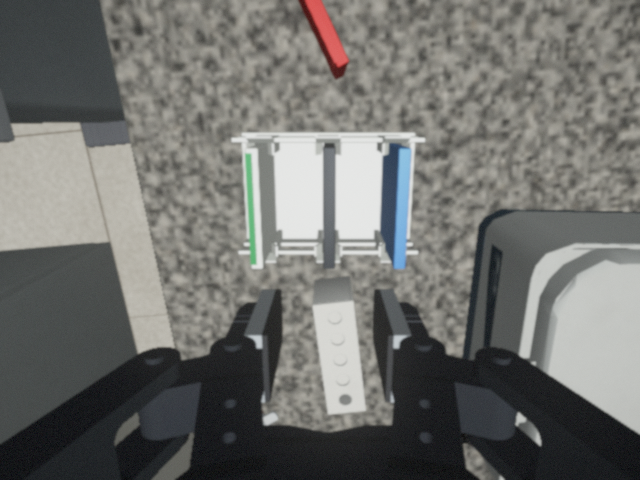

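Dam stands upright in the middle slot (x≈329, rows 145–267), with green at (253, ~208) and blue at (402, ~208) undisturbed.

```bash
python3 - <<'E'
from h import *
im=cv2.imread("pics/w4.png").astype(int);c=np.load("w4.npy",allow_pickle=True).item()
for r in(180,220,250): print(r,(im[r,240:282].sum(1)//3).tolist())
print((im[258:275,260].sum(1)//3).tolist(),(im[258:275,330].sum(1)//3).tolist(),(im[258:275,400].tolist()))
print((im[135:160,250].sum(1)//3).tolist(),(im[135:160,329].sum(1)//3).tolist())
E
```

```text
180 [124, 128, 145, 179, 205, 205, 183, 154, 141, 140, 143, 156, 190, 215, 226, 227, 227, 221, 203, 162, 134, 126, 124, 127, 125, 127, 127, 127, 126, 128, 129, 127, 128, 142, 174, 206, 224, 229, 228, 228, 229, 229]
220 [147, 142, 136, 132, 139, 168, 196, 202, 184, 155, 140, 137, 139, 153, 189, 216, 226, 228, 227, 221, 201, 163, 130, 126, 125, 124, 126, 125, 126, 124, 127, 125, 125, 128, 133, 159, 195, 218, 227, 228, 228, 229]
250 [175, 178, 179, 179, 176, 178, 177, 178, 174, 168, 150, 137, 132, 136, 139, 166, 198, 219, 226, 226, 222, 204, 164, 133, 124, 123, 124, 123, 123, 125, 125, 136, 149, 157, 169, 195, 215, 212, 193, 182, 178, 179]
[225, 225, 225, 226, 227, 227, 227, 227, 225, 218, 197, 164, 145, 146, 147, 142, 141] [94, 94, 90, 93, 91, 93, 93, 90, 90, 93, 112, 130, 134, 130, 132, 133, 138] [[221, 171, 114], [223, 171, 116], [222, 171, 116], [222, 172, 116], [221, 170, 116], [222, 170, 114], [222, 170, 116], [220, 168, 111], [220, 169, 113], [213, 165, 116], [196, 162, 128], [165, 152, 142], [141, 144, 143], [129, 136, 137], [125, 131, 133], [131, 137, 138], [140, 147, 148]]
[227, 225, 215, 192, 161, 144, 146, 156, 171, 178, 178, 168, 169, 196, 218, 226, 225, 217, 200, 176, 162, 161, 158, 156, 155] [204, 209, 209, 191, 161, 145, 141, 127, 95, 72, 63, 68, 83, 101, 116, 121, 119, 121, 121, 120, 120, 123, 123, 122, 120]
```

```bash
python3 - <<'E'
from h import *
c=np.load("w4.npy",allow_pickle=True).item()
print(ray(c,[[258.8,180],[260.8,220],[261.8,250],[256,268.5],[401,268.5]],106).round(1).tolist(),ray(c,[[329.5,267.8],[329.5,146.5]],108).round(1).tolist())
E
```

```text
[[432.1, -208.8, 106.0], [429.3, -241.3, 106.0], [426.7, -266.9, 106.0], [419.6, -282.6, 106.0], [541.5, -293.8, 106.0]] [[481.5, -286.9, 108.0], [490.4, -187.9, 108.0]]
```

```bash
python3 -m creep '[[0,-0.02,0.01,0,0,0,0.4],[0,-0.02,0.02,0,0,0,0.4],[0,-0.02,0.03,0,0,0,0.4],[0,0,0.03,0,0,0,0.4],[0,0,0.02,0,0,0,0.4],[0,0,0.01,0,0,0,0.4],[0,0,0,0,0,0,0.4],[0,0,0,0,0,0,0.4],[0,0,0,0,0,0,0.4],[0,0,0,0,0,0,0.4]]'
python3 -c "
from h import *
plan([424.2,-233.5,91],-5.2)"
```

```text
t: 12.55
tool_pos: [426.1, -233.6, 170.6]
ee_rot: [0.739, 0.674, 0.0, 0.001]
contact_force: [0.5, -0.4, -0.6]
finger_gap: 0.399
grasp_force: 0.0
pos [ 426.1 -233.6  170.6] yang -5.22 tilt [ 0.0022 -0.0012 -1.    ] shift [-0.     -0.0021  0.0796] turn z tool rad -0.0004 t 12.55
```

```bash
python3 -m creep '[[0,-0.001,0.01,0,0,0,0.4],[0,-0.0005,0.015,0,0,0,0.4],[0,0,0.015,0,0,0,0.4],[0,0,0.015,0,0,0,0.4],[0,0,0.015,0,0,0,0.4],[0,0,0.0096,0,0,0,0.4],[0,0,0,0,0,0,0.4],[0,0,0,0,0,0,0.4],[0,0,0,0,0,0,0.4],[0,0,0,0,0,0,0.4]]'
python3 -c "
from h import *
plan([424.2,-233.5,91],-5.2)"
```

```text
t: 13.38
tool_pos: [424.4, -233.4, 90.8]
ee_rot: [0.739, 0.674, 0.0, 0.001]
contact_force: [1.0, -0.3, 0.1]
finger_gap: 0.405
grasp_force: 0.0
pos [ 424.4 -233.4   90.8] yang -5.23 tilt [ 0.002  -0.0011 -1.    ] shift [-0.0001 -0.0002 -0.0002] turn z tool rad -0.0005 t 13.3833
```

```bash
python3 -m creep '[[0,0,0,0,0,0,0.25],[0,0,0,0,0,0,0.15],[0,0,0,0,0,0,0],[0,0,0,0,0,0,0],[0,0,0,0,0,0,0],[0,0,0,0,0,0,0],[0,0,0,0,0,0,0]]' 40
python3 -c "
from h import *
plan([424.2,-233.5,91],-5.2)"
python3 -m creep '[[0,0,-0.01,0,0,0,0],[0,0,-0.015,0,0,0,0],[0,0,-0.02,0,0,0,0],[0,0,-0.02,0,0,0,0],[0,0,-0.02,0,0,0,0],[0,0,-0.03,0,0,0,0],[0,0,-0.03,0,0,0,0],[0,0,-0.02,0,0,0,0],[0,0,-0.015,0,0,0,0],[0,0,-0.01,0,0,0,0],[0,0,-0.01,0,0,0,0],[0,0,0,0,0,0,0]]'
python3 -c "
from h import *
plan([499.2,227.4,290],12.7)"
```

```text
t: 13.97
tool_pos: [424.2, -233.3, 90.4]
ee_rot: [0.739, 0.674, 0.0, 0.001]
contact_force: [0.2, 0.0, 5.5]
finger_gap: 0.101
grasp_force: 41.9
pos [ 424.2 -233.3   90.4] yang -5.23 tilt [ 1.4e-03 -7.0e-04 -1.0e+00] shift [-0.0002  0.0001 -0.0006] turn z tool rad -0.0006 t 13.9667
t: 14.97
tool_pos: [424.0, -233.2, 290.8]
ee_rot: [0.739, 0.674, 0.0, 0.001]
contact_force: [1.2, -0.7, -2.1]
finger_gap: 0.098
grasp_force: 41.0
pos [ 424.  -233.2  290.8] yang -5.23 tilt [ 1.6e-03 -8.0e-04 -1.0e+00] shift [0.4656 0.0328 0.0006] turn z tool rad -0.313 t 14.9667
```

```bash
python3 -m creep '[[0.0358,0.0025,0,0,0,0,0],[0.0358,0.0025,0,0,0,0,0],[0.0358,0.0025,0,0,0,0,0],[0.0358,0.0025,0,0,0,0,0],[0.0358,0.0025,0,0,0,0,0],[0.0358,0.0025,0,0,0,0,0],[0.0358,0.0025,0,0,0,0,0],[0.0358,0.0025,0,0,0,0,0],[0.0358,0.0025,0,0,0,0,0],[0.0358,0.0025,0,0,0,0,0],[0.0358,0.0025,0,0,0,0,0],[0.0358,0.0025,0,0,0,0,0],[0.0358,0.0025,0,0,0,0,0],[0,0,0,0,0,-0.078,0],[0,0,0,0,0,-0.078,0],[0,0,0,0,0,-0.078,0],[0,0,0,0,0,-0.078,0],[0,0,0,0,0,0,0],[0,0,0,0,0,0,0],[0,0,0,0,0,0,0]]'
python3 -c "
from h import *
plan([499.2,227.4,180],12.65)
im=manip.camera('wrist');cv2.imwrite('pics/w5.png',im[:,:,::-1])"
```

```text
t: 16.63
tool_pos: [498.1, 227.3, 289.0]
ee_rot: [0.626, 0.78, -0.001, -0.0]
contact_force: [-0.6, 0.4, -1.8]
finger_gap: 0.102
grasp_force: 40.9
pos [498.1 227.3 289. ] yang 12.55 tilt [-1.5e-03 -6.0e-04 -1.0e+00] shift [-1.00e-04  1.20e-03  1.09e-01] turn z tool rad -0.0018 t 16.6333
```

View pics/w5.png

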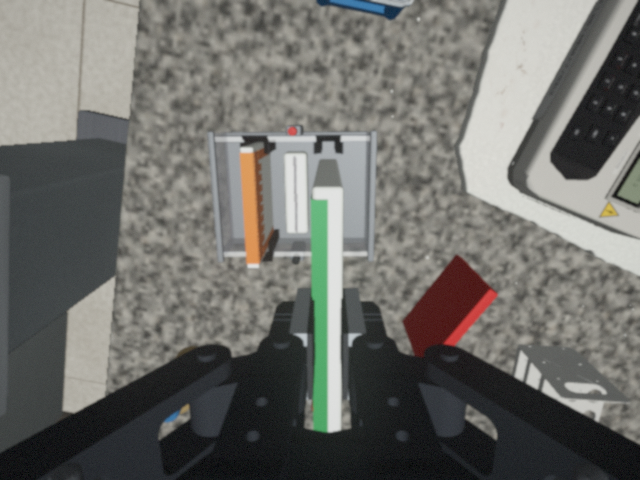

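The held cassette (x≈327) sits over the far slot, whose end guide is at (328,143). Its green side is left, towards the tank middle. I lower it to just above the mouth.

```bash
python3 -m creep '[[0,0,0.015,0,0,0,0],[0,0,0.025,0,0,0,0],[0,0,0.03,0,0,0,0],[0,0,0.025,0,0,0,0],[0,0,0.014,0,0,0,0],[0,0,0.005,0,0,0,0],[0,0,0,0,0,0,0],[0,0,0,0,0,0,0],[0,0,0,0,0,0,0]]'
python3 -c "
from h import *
plan([499.2,227.4,90.4],12.65)"
```

```text
t: 17.43
tool_pos: [499.4, 227.9, 177.3]
ee_rot: [0.625, 0.781, 0.001, 0.001]
contact_force: [-0.1, -0.4, -1.4]
finger_gap: 0.104
grasp_force: 40.9
pos [499.4 227.9 177.3] yang 12.63 tilt [ 0.0028  0.0013 -1.    ] shift [-0.0005 -0.0005  0.0869] turn z tool rad -0.0004 t 17.4333
```

Bottom at about z=93, aligned. I lower it slowly.

```bash
python3 -m creep '[[-0.0003,-0.0002,0.008,0,0,0,0],[0,0,0.008,0,0,0,0],[0,0,0.006,0,0,0,0],[0,0,0.005,0,0,0,0],[0,0,0.004,0,0,0,0],[0,0,0.004,0,0,0,0],[0,0,0.004,0,0,0,0],[0,0,0.004,0,0,0,0],[0,0,0,0,0,0,0],[0,0,0,0,0,0,0]]'
python3 -c "
from h import *
plan([499.2,227.4,90.4],12.65)"
```

```text
t: 18.27
tool_pos: [498.2, 227.2, 132.6]
ee_rot: [0.625, 0.781, -0.0, -0.0]
contact_force: [0.6, -0.3, -1.3]
finger_gap: 0.102
grasp_force: 40.9
pos [498.2 227.2 132.6] yang 12.64 tilt [-4.e-04 -1.e-04 -1.e+00] shift [0.     0.001  0.0422] turn z tool rad -0.0001 t 18.2667
```

```bash
python3 -m creep '[[0,0.0003,0.004,0,0,0,0],[0,0.0003,0.004,0,0,0,0],[0,0,0.004,0,0,0,0],[0,0,0.004,0,0,0,0],[0,0,0.004,0,0,0,0],[0,0,0.004,0,0,0,0],[0,0,0.003,0,0,0,0],[0,0,0.003,0,0,0,0],[0,0,0.002,0,0,0,0],[0,0,0,0,0,0,0],[0,0,0,0,0,0,0]]'
python3 -c "
from h import *
plan([499.2,227.4,90.4],12.65)"
```

```text
t: 19.18
tool_pos: [498.9, 227.3, 100.8]
ee_rot: [0.625, 0.781, 0.0, -0.0]
contact_force: [0.4, -0.1, -1.4]
finger_gap: 0.102
grasp_force: 40.9
pos [498.9 227.3 100.8] yang 12.64 tilt [-0.  0. -1.] shift [0.     0.0003 0.0104] turn z tool rad -0.0001 t 19.1833
```

```bash
python3 -m creep '[[0,0,0.002,0,0,0,0],[0,0,0.002,0,0,0,0],[0,0,0.002,0,0,0,0],[0,0,0.001,0,0,0,0],[0,0,0.001,0,0,0,0],[0,0,0.001,0,0,0,0],[0,0,0,0,0,0,0],[0,0,0,0,0,0,0]]'
python3 -m creep '[[0,0,0.0005,0,0,0,0],[0,0,0.0005,0,0,0,0],[0,0,0,0,0,0,0],[0,0,0,0,0,0,0]]'
```

```text
t: 19.85
tool_pos: [498.9, 227.3, 91.8]
ee_rot: [0.625, 0.781, 0.0, -0.0]
contact_force: [-0.6, -0.0, -1.6]
finger_gap: 0.101
grasp_force: 40.9
t: 20.18
tool_pos: [498.9, 227.3, 90.8]
ee_rot: [0.625, 0.781, 0.0, -0.0]
contact_force: [-0.9, -0.6, -1.6]
finger_gap: 0.104
grasp_force: 40.9
```

```bash
python3 -m creep '[[0,0,0.0005,0,0,0,0],[0,0,0.0003,0,0,0,0],[0,0,0,0,0,0,0]]'
python3 -m creep '[[0,0,0.0004,0,0,0,0],[0,0,0,0,0,0,0],[0,0,0,0,0,0,0]]'
```

```text
t: 20.43
tool_pos: [499.1, 227.5, 90.5]
ee_rot: [0.625, 0.781, 0.0, 0.0]
contact_force: [0.2, 0.7, 2.6]
finger_gap: 0.104
grasp_force: 41.4
t: 20.68
tool_pos: [499.2, 227.5, 90.4]
ee_rot: [0.625, 0.781, 0.001, 0.0]
contact_force: [-0.6, 0.3, 5.3]
finger_gap: 0.105
grasp_force: 41.9
```

Seated with light contact (~7 N). I release and lift.

```bash
python3 -m creep '[[0,0,0,0,0,0,0.15],[0,0,0,0,0,0,0.25],[0,0,0,0,0,0,0.4],[0,0,0,0,0,0,0.4],[0,0,0,0,0,0,0.4],[0,0,-0.01,0,0,0,0.4],[0,0,-0.02,0,0,0,0.4],[0,0,-0.03,0,0,0,0.4],[0,0,-0.04,0,0,0,0.4],[0,0,-0.04,0,0,0,0.4],[0,0,-0.04,0,0,0,0.4],[0,0,-0.02,0,0,0,0.4],[0,0,0,0,0,0,0.4],[0,0,0,0,0,0,0.4],[0,0,0,0,0,0,0.4]]'
python3 - <<'E'
from h import *
im=manip.camera("wrist");t=manip.camera("top")
a=cv2.resize(im[80:300,170:430],(520,440));b=cv2.resize(t[200:310,390:460],(280,440))
cv2.imwrite("pics/end.png",np.hstack([a,b])[:,:,::-1])
E
```

```text
t: 21.93
tool_pos: [498.2, 227.0, 288.9]
ee_rot: [0.625, 0.781, -0.001, -0.0]
contact_force: [-0.1, 0.7, 0.1]
finger_gap: 0.399
grasp_force: 0.0
```

View pics/end.png

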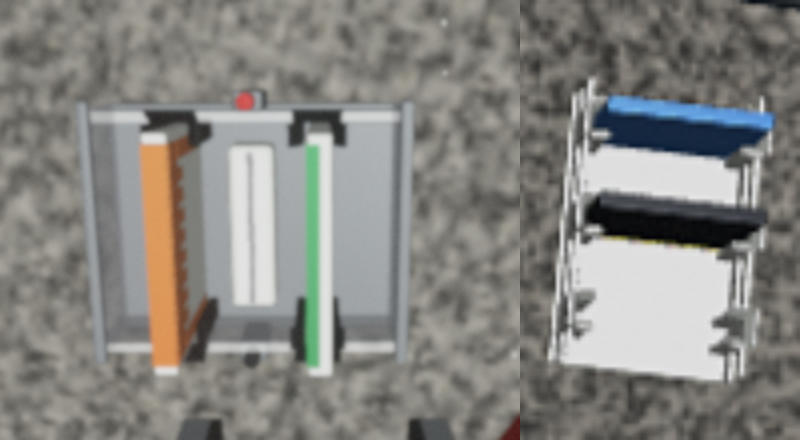

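The final picture shows the green cassette upright in the far tank slot, crop (318,250), comb side to the middle. The dam stands in the rack's middle slot on the strip (680,220). Orange and blue are unmoved.

```bash
python3 -c "
from bench import manip
print(manip.job_done())"
```

```text
the job is handed in; nothing more can be done
None
```

I handed the job in at about 22 s: the grey dam stands on the yellow strip in the rack, and the green cassette sits fully home in the freed tank slot with its comb towards the middle. The last pictures show both upright and released, with the orange and blue plates in place; no verdict came back.

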